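Hold a bayonet adapter home in its spring-return socket

ROBOT

A 7-joint arm with a two-finger parallel gripper is mounted at the origin on a cart in front of the work surface, level with it; the furniture and walls round the work are solid. World frame = base frame: x ahead of the robot, y to its left, z up, the work surface at z = 0. Lengths are in m, angles in rad, forces in N, time in s.
With the tool pointing down it reaches from about 0.4 to 0.9 m from the base axis. Payload 5.6 kg.
Tool frame: the origin (TCP) lies midway between the tips of the shut fingers; the grasp point (between the pads) lies ctrl.grip_point_offset behind it (ctrl.grip_point_offset is the distance from the TCP to the grasp point, in m); x points along the fingers, z is the direction in which the jaws open and shut, and the axes are right-handed (so a half turn about x gives the same grasp; the last joint's range is limited). The gripper opens to 92 mm and grips with 3 to 60 N. Pads are 20 mm wide; open, the fingers measure 128 mm over their backs; the gripper's body (75 mm by 189 mm) begins 69 mm behind the grasp point.
Start: joints at [-0.043, 0.468, -0.012, 1.603, 0.006, 1.071, -0.056], TCP at [0.65, -0, 0.215] pointing down, gripper open.
Joint ranges: [-2.53, 2.53], [-0.31, 2.02], [-1.57, 1.55], [0.28, 2.44], [-1.29, 4.43], [0.15, 1.84], [-2.92, 2.92]. Speed limits (rad/s): [2.57, 2.57, 3.14, 3.14, 3.14, 3.14, 3.14].

INTERFACE

Orientations are given as a unit quaternion [x, y, z, w].
In Python, from workcell import ctrl gives the robot as it stands.
- The arm moves only by the tool arm_command, never from a script. Its argument "steps" is a list of rows, each an object of numbers: "tx", "ty", "tz": the shift along the tool's x, y, z scaled (see below); "roll": the turn about the tool's x scaled (see below); "jaw": the opening, from 0 (shut) to 1 (fully open). A call has 1 to 10 rows; each row shifts and turns the commanded pose from where the row before left it, along the tool's axes as they then stand; what a row does not reach is not made up. The controller multiplies each number of a shift by 0.12 m and each number of a turn by 30 degrees. A row lasts 1/12 s, in which the tool goes at most 41.7 mm and 7.16 degrees, less where a joint would pass 70% of its speed; a pose out of reach is approached as far as the arm can. A call with a number of a shift or a turn outside -1 to 1 is refused whole. A call with a gripper value outside its range is refused whole. The fingers move at their own pace and stop on an object; the grip force is fixed at half the most. Time passes only in rows, so rows that do not move let the fingers close. It gives the time, the measured TCP pose, the force and the opening at its end, in the units of the state.
- ctrl.state(): the state, without advancing time (a new reading comes with each control period).
- ctrl.grab_frame(name): name is "scene" or "side" or "wrist"; returns a dict with "img" (420x560x3 uint8, red, green, blue), "fx", "fy", "cx", "cy" (pixels), "T" (4x4, takes a point from camera to world coordinates). Camera axes: x right, y up, looking along -z (the intrinsics and any distortion apply to the point x, -y, -z); pixel columns grow to the right and rows downward; lengths in m; the calibration is good to about 2 mm. A picture is of the moment at which its call begins. There is no depth.
- ctrl.finish_job(): hands the job in, once; it reports no verdict.
The state is a dict: "t": time; "joint_positions": joint angles; "dq": joint speeds; "tau": joint torques, N m; "tool_pos": TCP position; "orientation": TCP orientation; "contact_force": force on the tool from outside, world axes, zero at the start; "moment": the same for the moment, N m; "finger_gap": finger opening in m.
Only numpy, scipy, OpenCV 4.12 (cv2) and the standard library are available. Lean on these libraries where they do the work, as an engineer would, in place of code of your own. Each camera call takes 0.05 s, during which the arm holds its last target. There are 200 camera calls.

TASK

Three bayonet adapters of different sizes stand on the worktop: pick up the one whose stem and lugs fit the bolted-down bayonet socket, and leave the other two standing where they are. Put it into the socket with its lugs through the two slots, push it down against the spring until the collar is flush on the socket, and twist it a quarter turn clockwise (seen from above) to the stop. The locking screw is not in yet and the springs throw the adapter back, so finish still gripping it, holding it pushed flush and fully turned for a colleague: do not let go.

Things in the scene. Friction and masses are not known exactly. Their poses are not given: they have to be found in the camera images.
- adapter_medium_center (a point): The adapter that fits. Upright, 80 mm tall, about 180 g. Bottom up: stem dia 24, 30 mm tall, two opposite lugs (38 over both, 8 wide, 11-20 mm above the foot); collar dia 46 at 30-36 mm; grip bar 40 long, 16 thick at 36-80 mm, gripped across the 16. Point: on the axis, 40 mm above the foot. z up, x along both bar and lugs; a half turn about z changes nothing.
- adapter_small_center (a point): Look-alike, too small: same shape and 80 mm height, stem diameter 18 mm, 32 mm over the lugs, collar diameter 40 mm, grip bar 34 mm long and 16 mm thick. Point on its axis, 40 mm above the foot; axes as the medium one. Leave it standing.
- adapter_large_center (a point): Look-alike, too large: same shape and 80 mm height, stem diameter 30 mm, 44 mm over the lugs, collar diameter 54 mm, grip bar 46 mm long and 16 mm thick. Point on its axis, 40 mm above the foot; axes as the medium one. Leave it standing.
- socket_mouth (a point): Centre of the hole in the socket's top face, 50 mm above the worktop; z up. Fixed round housing, dia 72 mm, on a dark base plate 124 x 100 mm with four bolts. Bore dia 26.5 mm, with two opposite lug slots along the socket's x and -x, 11 mm wide, 43 mm end to end. Cap 6 mm thick: lugs can turn once the collar is under 4 mm above it. Flush: adapter's point 10 mm above this one.
- plunger (a joint): Spring plunger inside the socket, pushed down by the foot of the stem, which meets it 22 mm below the socket's top face: 0 m at rest, 0.008 m when the adapter's collar is flush on the socket. It pushes up with 4 N at rest and 8 N when flush.
- rotor (a joint): Spring-return rotor inside the socket, turned by the lugs: 0 rad when its grooves lie under the entry slots, grows as the adapter turns clockwise seen from above, to a stop at 1.5 rad. The lugs have about 0.1 rad of play in it. The return spring gives 0.03 N m at 0 and 0.12 N m at the stop.
Things that resemble listed ones, but are neither listed nor needed, are in the scene too. Leave any green look-alike of the part that bears adapter_small_center alone.

How it is judged:
On the way, in this order (a step that is already met when the one before it is completed fails the run):
1. the fitting adapter is lifted clear of the worktop (height (world z) of adapter_medium_center above 0.07 m), for 0.1 s.
2. it is pushed into the socket against the spring, not yet turned (z of adapter_medium_center in the frame of socket_mouth below 0.015 m and horizontal distance between adapter_medium_center and socket_mouth below 0.004 m and value of joint rotor below 0.6 rad), for 0.02 s.
At the end, for the whole second after the job is handed in: The medium adapter is upright in the socket (axis within 4 mm), its collar within 2.5 mm of the socket's top face, the rotor turned more than 1.25 rad of its 1.5 and still, and the fingers still grip the adapter (over 2 N); the small and the large adapter still stand within 30 mm of where they were (z of adapter_medium_center in the frame of socket_mouth below 0.0125 m and horizontal distance between adapter_medium_center and socket_mouth below 0.004 m and angle between adapter_medium_center's own z axis and vertical below 0.1 rad and value of joint plunger above 0.005 m and value of joint rotor above 1.25 rad and velocity of joint rotor below 0.2 rad/s and contact force between the fingers and adapter_medium above 2 N and angle between each of adapter_small_center, adapter_large_center's own z axis and vertical below 0.2 rad and distance of each of adapter_small_center, adapter_large_center from where it was at the start of the episode below 0.03 m); the arm keeps its last pose, push and grip.
It fails at once if a wrong adapter is moved or knocked over (distance of any of adapter_small_center, adapter_large_center from where it was at the start of the episode above 0.03 m).
It also fails if it takes over 42 s, if anything falls off the work surface, if the arm or the gripper's body presses on something with over 40 N, if the wrist force passes 120 N, or if a joint passes its speed limit or range.

## Working session

There is one attempt and no reset: what is moved stays moved. The work goes in short steps, Python scripts to look and compute and a tool call to move; the robot and the scene stay as the last step left them, time stands still between calls to the robot, and variables do not carry over. Pictures are saved under pics/ and viewed, about 8 in all and at most 12, crops included, and the job is handed in when it is done.

Besides the shell and the picture viewer there is one more tool, called after ">>>" as name(argument=value, ...) on one line, values as JSON. arm_command: Moves the arm, as the interface text tells. Its arguments: {"type":"object","properties":{"steps":{"type":"array"}},"required":["steps"]}

```bash
mkdir -p pics; ls; python3 - <<'E'
from workcell import ctrl
import cv2,numpy as np
print(ctrl.state(), ctrl.grip_point_offset)
ims=[]
for n in ["scene","side","wrist"]:
    f=ctrl.grab_frame(n); cv2.imwrite(f"pics/{n}0.png",f["img"][:,:,::-1]); np.savez(f"pics/{n}0.npz",**f)
    print(n,f["fx"],f["fy"],f["cx"],f["cy"],f["T"].round(4).tolist(),[k for k in f])
E
```

```text
pics
{'t': 0.0, 'joint_positions': array([-0.04303466,  0.4683454 , -0.01157622,  1.60358662,  0.00597061,
        1.07140501, -0.05630657]), 'dq': array([ 0.00044212, -0.00190732,  0.00054382,  0.00140095,  0.00131809,
        0.00141222, -0.00030209]), 'tau': array([-3.39112758e-04, -5.20573139e+01, -1.31628491e-02, -2.43752271e+01,
       -5.67366311e-02,  1.73054746e-02,  1.50106093e-04]), 'tool_pos': array([ 6.49435057e-01, -5.50800875e-05,  2.13676268e-01]), 'orientation': array([-1.17493585e-05,  7.07709888e-01, -6.40176590e-05,  7.06503157e-01]), 'contact_force': array([-0.07220092, -0.29007399,  0.24249604]), 'moment': array([0.00649017, 0.03364061, 0.0254002 ]), 'finger_gap': 0.09196229987340952} 0.0187
scene 462.5986191986454 462.5986191986454 293.59477239991423 208.18661756766002 [[-0.5218, 0.6298, -0.5754, 0.0744], [-0.853, -0.3903, 0.3465, 0.3269], [-0.0064, 0.6716, 0.7409, 0.7063], [0.0, 0.0, 0.0, 1.0]] ['img', 'fx', 'fy', 'cx', 'cy', 'T']
side 428.98395663582374 428.98395663582374 275.1126471956702 212.26024875193713 [[0.833, 0.2143, -0.5102, 0.0877], [-0.5533, 0.3269, -0.7661, -0.6798], [0.0027, 0.9204, 0.3909, 0.4228], [0.0, 0.0, 0.0, 1.0]] ['img', 'fx', 'fy', 'cx', 'cy', 'T']
wrist 298.2441832148539 298.2441832148539 274.82412909210143 210.0452184460134 [[1.0, 0.0007, 0.0018, 0.6509], [-0.0012, 0.9548, 0.2971, 0.0856], [-0.0015, -0.2971, 0.9548, 0.3831], [0.0, 0.0, 0.0, 1.0]] ['img', 'fx', 'fy', 'cx', 'cy', 'T']
```

View pics/scene0.png

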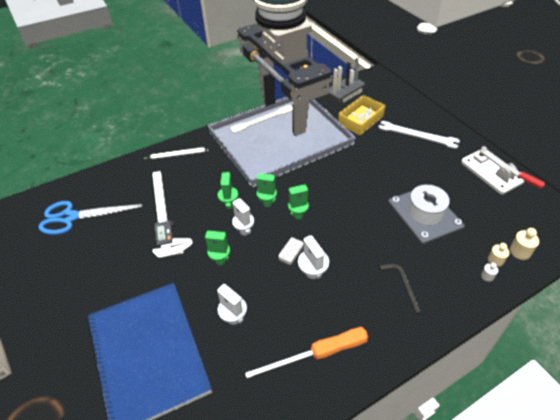

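View pics/wrist0.png

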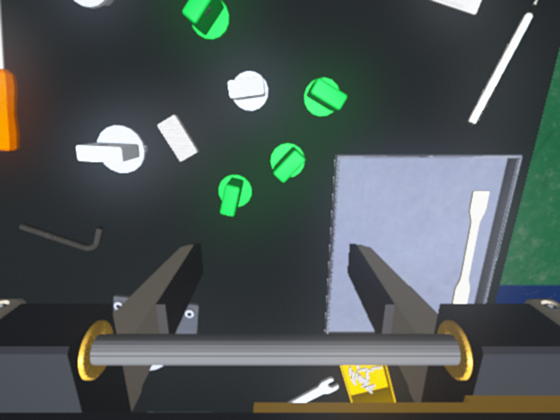

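The scene view shows three white adapters at about (243,217), (313,258) and (231,303). There are four green look-alikes, and the socket is at (430,205). The white ones differ in size, so I'll enlarge them and measure the collars.

```bash
cat > h.py <<'E'
import numpy as np,cv2
def ld(n): return dict(np.load(f"pics/{n}.npz"))
def ray(f,u,v,z):
    d=f["T"][:3,:3]@np.array([(u-f["cx"])/f["fx"],-(v-f["cy"])/f["fy"],-1]); o=f["T"][:3,3]
    return o+d*(z-o[2])/d[2]
def proj(f,p):
    q=f["T"][:3,:3].T@(np.asarray(p)-f["T"][:3,3]); return f["cx"]-f["fx"]*q[0]/q[2], f["cy"]+f["fy"]*q[1]/q[2]
def snap(n,tag):
    from workcell import ctrl
    f=ctrl.grab_frame(n); cv2.imwrite(f"pics/{tag}.png",f["img"][:,:,::-1]); np.savez(f"pics/{tag}.npz",**f); return f
E
python3 - <<'E'
from h import *
f=ld("scene0"); im=f["img"][:,:,::-1]
a=cv2.resize(im[190:330,190:340],None,fx=4,fy=4,interpolation=3)
b=cv2.resize(im[170:250,380:480],None,fx=2,fy=2)
cv2.imwrite("pics/c1.png",a)
for u,v in [(243,217),(313,258),(231,303)]: print(ray(f,u,v,.035))
print(ray(f,430,200,.05))
E
```

```text
[0.62751763 0.10780074 0.035     ]
[0.47516688 0.04611889 0.035     ]
[0.46974466 0.21134185 0.035     ]
[ 0.46287569 -0.21628722  0.05      ]
```

View pics/c1.png

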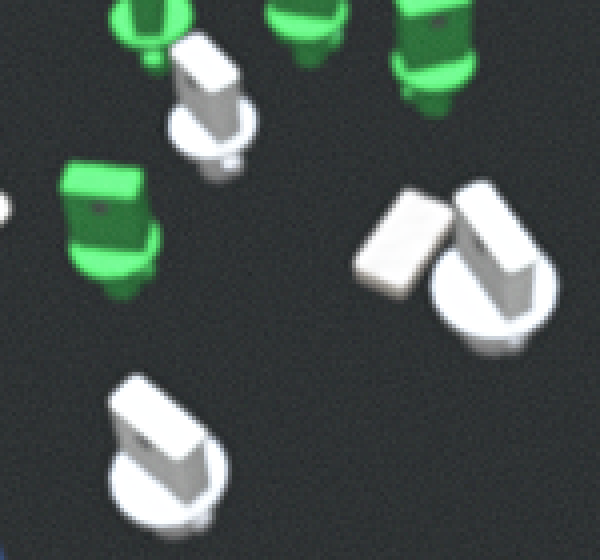

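```bash
python3 - <<'E'
from h import *
f=ld("scene0")
for n,L,R,v in [("A",168,257,122),("B",430,560,290),("C",108,228,475)]:
    u0,u1=190+L/4,190+R/4; vv=190+v/4
    p=ray(f,(u0+u1)/2-.5,vv-.5,.036); q0=ray(f,u0,vv,.036);q1=ray(f,u1,vv,.036)
    print(n,p,np.linalg.norm(q1-q0)*1000)
s=snap("side","side1")
im=s["img"][:,:,::-1]
for p in [(.62,.105,.036),(.475,.04,.036),(.46,.205,.036),(.46,-.216,.05)]: print(proj(s,p))
cv2.imwrite("pics/side1b.png",cv2.resize(im,(800,600),interpolation=3))
E
```

```text
A [0.62028101 0.11223564 0.036     ] 42.56844411491293
B [0.46704585 0.0509091  0.036     ] 57.4092018209897
C [0.45991564 0.21516349 0.036     ] 49.1080306509295
(np.float64(278.49698986089356), np.float64(206.14458356081906))
(np.float64(238.54615863449123), np.float64(230.23488232180432))
(np.float64(199.11087836404022), np.float64(206.78245703179664))
(np.float64(307.6832947149252), np.float64(281.63584838267934))
```

View pics/side1b.png

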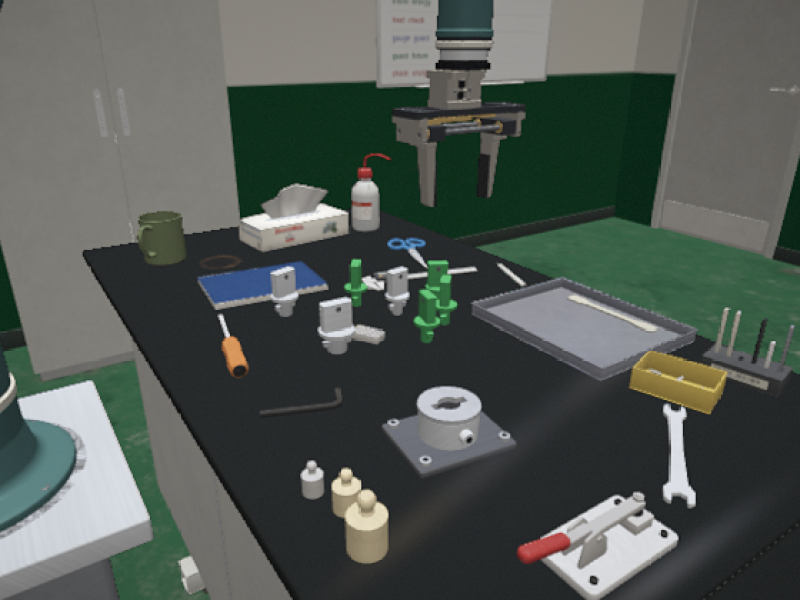

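The collar chords come out at 42.6, 57.4 and 49.1 mm, about 3 mm of which is edge bleed. That makes A (243,217) the small one, B (313,258) the large one and C (231,303) the medium, so C is the target. Next I'll get C's bar direction and the nearby clearances.

```bash
python3 - <<'E'
from h import *
f=ld("scene0")
a=ray(f,190+122/4-.5,190+385/4-.5,.08);b=ray(f,190+195/4-.5,190+447/4-.5,.08)
print("bar ends",a,b,"mid",(a+b)/2,"len",np.linalg.norm(a-b),"yaw deg",np.degrees(np.arctan2(*(a-b)[1::-1])))
print("green",ray(f,190+112/4,190+250/4,.036))
w=ld("wrist0"); print("wrist px of C", proj(w,(.455,.21,.04)))
# where C would be seen with TCP above it at dz
T=w["T"].copy(); 
for tcp in [(.455,.215,.21),(.455,.17,.21),(.455,.215,.3)]:
    g=dict(w); g["T"]=T.copy(); g["T"][:3,3]+=np.array(tcp)-[.6494,0,.2137]
    print(tcp,proj(g,(.455,.215,.08)),proj(g,(.455,.215,.036)))
cv2.imwrite("pics/c2.png",cv2.resize(f["img"][180:240,390:470,::-1],None,fx=8,fy=8,interpolation=3))
E
```

```text
bar ends [0.48051336 0.22010969 0.08      ] [0.44012434 0.2081623  0.08      ] mid [0.46031885 0.21413599 0.08      ] len 0.04211903389925281 yaw deg 16.478634944877726
green [0.57475886 0.18543961 0.036     ]
wrist px of C (np.float64(74.41929199445599), np.float64(-16.001693715601306))
(0.455, 0.215, 0.21) (np.float64(273.91323388595947), np.float64(203.15910722087153)) (np.float64(274.07892203716887), np.float64(192.9423893522675))
(0.455, 0.17, 0.21) (np.float64(273.81821632115157), np.float64(159.83856194977113)) (np.float64(274.00216377720045), np.float64(154.57374499918348))
(0.455, 0.215, 0.3) (np.float64(274.2146693339782), np.float64(184.57189440254774)) (np.float64(274.319112047124), np.float64(178.13171309897368))
```

View pics/c2.png

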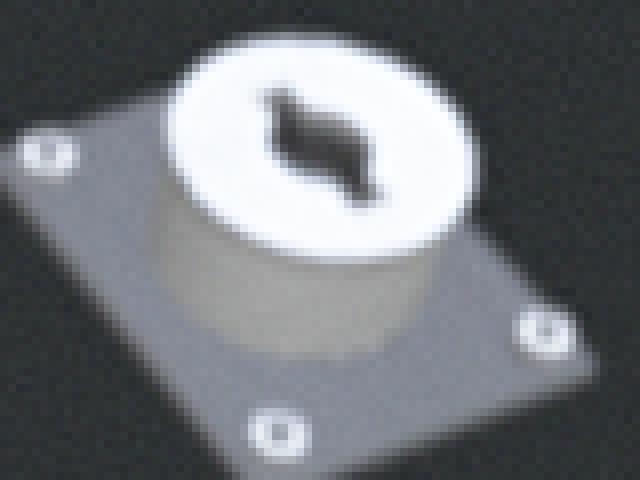

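>>> arm_command(steps=[{"tz": -0.158,"ty": 0.178,"jaw": 1},{"tz": -0.158,"ty": 0.178,"jaw": 1},{"tz": -0.158,"ty": 0.178,"jaw": 1},{"tz": -0.158,"ty": 0.178,"jaw": 1},{"tz": -0.158,"ty": 0.178,"jaw": 1},{"tz": -0.158,"ty": 0.178,"jaw": 1},{"tz": -0.158,"ty": 0.178,"jaw": 1},{"tz": -0.158,"ty": 0.178,"jaw": 1},{"tz": -0.158,"ty": 0.178,"jaw": 1},{"tz": -0.158,"ty": 0.178,"jaw": 1}])

```text
$.steps[0]: bad value
```

>>> arm_command(steps=[{"roll": -0.2367,"jaw": 1},{"roll": -0.2367,"jaw": 1},{"roll": -0.2367,"jaw": 1},{"roll": -0.2367,"jaw": 1},{"roll": -0.2367,"jaw": 1},{"roll": -0.2367,"jaw": 1},{"roll": -0.2367,"jaw": 1},{"roll": -0.2367,"jaw": 1}])

```text
$.steps[0]: bad value
```

>>> arm_command(steps=[{"roll": -0.2367,"jaw": 1},{"roll": -0.2367,"jaw": 1},{"roll": -0.2367,"jaw": 1},{"roll": -0.2367,"jaw": 1},{"roll": -0.2367,"jaw": 1},{"roll": -0.2367,"jaw": 1},{"roll": -0.2367,"jaw": 1},{"roll": 0,"jaw": 1},{"roll": 0,"jaw": 1}])

```text
$.steps[0]: bad value
```

```bash
python3 - <<'E'
from h import *
from workcell import ctrl
s=ctrl.state(); print(s["t"],s["tool_pos"],s["joint_positions"].round(3),s["contact_force"])
from scipy.spatial.transform import Rotation as R
M=R.from_quat(s["orientation"]).as_matrix(); print(M.round(4), np.degrees(np.arctan2(M[1,2],M[0,2])))
w=snap("wrist","wrist2"); print(w["T"].round(4).tolist())
f=ld("scene0")
a=ray(f,390+278/8-.5,180+95/8-.5,.05);b=ray(f,390+365/8-.5,180+200/8-.5,.05); print("slot",a,b,(a+b)/2,np.linalg.norm(a-b),np.degrees(np.arctan2(*(a-b)[1::-1])))
print(ray(f,390+321/8-.5,180+146/8-.5,.05))
E
```

```text
0.2 [ 6.49651831e-01 -7.09025527e-05  2.14008471e-01] [-0.043  0.468 -0.012  1.603  0.006  1.071 -0.056] [-0.22558161  0.05545144 -0.59344766]
[[-1.1e-03  1.0e-04  1.0e+00]
 [-1.0e-04  1.0e+00 -1.0e-04]
 [-1.0e+00 -1.0e-04 -1.1e-03]] -0.003672225993582001
[[1.0, 0.0008, 0.0013, 0.651], [-0.0012, 0.9548, 0.2971, 0.0856], [-0.001, -0.2971, 0.9548, 0.3833], [0.0, 0.0, 0.0, 1.0]]
slot [ 0.48634572 -0.22277666  0.05      ] [ 0.44880068 -0.21645502  0.05      ] [ 0.4675732  -0.21961584  0.05      ] 0.038073518561626225 -9.557520205301651
[ 0.46776686 -0.21981795  0.05      ]
```

View pics/wrist2.png

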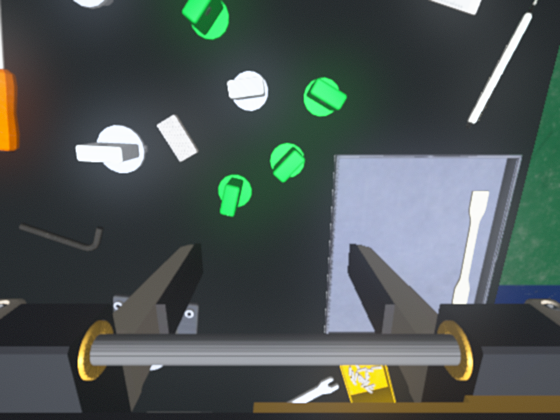

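The moves were refused, so the arm hasn't moved and the wrist picture is unchanged. A row probably needs every field, so I'll send them all.

>>> arm_command(steps=[{"tx": 0,"tz": -0.158,"ty": 0.178,"roll": 0,"jaw": 1},{"tx": 0,"tz": -0.158,"ty": 0.178,"roll": 0,"jaw": 1},{"tx": 0,"tz": -0.158,"ty": 0.178,"roll": 0,"jaw": 1},{"tx": 0,"tz": -0.158,"ty": 0.178,"roll": 0,"jaw": 1},{"tx": 0,"tz": -0.158,"ty": 0.178,"roll": 0,"jaw": 1},{"tx": 0,"tz": -0.158,"ty": 0.178,"roll": 0,"jaw": 1},{"tx": 0,"tz": -0.158,"ty": 0.178,"roll": 0,"jaw": 1},{"tx": 0,"tz": -0.158,"ty": 0.178,"roll": 0,"jaw": 1},{"tx": 0,"tz": -0.158,"ty": 0.178,"roll": 0,"jaw": 1},{"tx": 0,"tz": -0.158,"ty": 0.178,"roll": 0,"jaw": 1}])

```text
t: 1.08
tool_pos: [0.4594, 0.2144, 0.2147]
orientation: [0.0, 0.707, -0.0, 0.707]
contact_force: [0.4, -0.1, -0.0]
finger_gap: 0.0916
```

>>> arm_command(steps=[{"tx": 0,"ty": 0,"tz": 0,"roll": -0.2367,"jaw": 1},{"tx": 0,"ty": 0,"tz": 0,"roll": -0.2367,"jaw": 1},{"tx": 0,"ty": 0,"tz": 0,"roll": -0.2367,"jaw": 1},{"tx": 0,"ty": 0,"tz": 0,"roll": -0.2367,"jaw": 1},{"tx": 0,"ty": 0,"tz": 0,"roll": -0.2367,"jaw": 1},{"tx": 0,"ty": 0,"tz": 0,"roll": -0.2367,"jaw": 1},{"tx": 0,"ty": 0,"tz": 0,"roll": -0.2367,"jaw": 1},{"tx": 0,"ty": 0,"tz": 0,"roll": -0.2367,"jaw": 1}])

```text
t: 1.75
tool_pos: [0.4604, 0.2135, 0.2146]
orientation: [-0.338, 0.621, 0.338, 0.621]
contact_force: [-0.4, 0.1, -0.7]
finger_gap: 0.0916
```

>>> arm_command(steps=[{"tx": 0,"ty": 0,"tz": 0,"roll": -0.2367,"jaw": 1},{"tx": 0,"ty": 0,"tz": 0,"roll": -0.2367,"jaw": 1},{"tx": 0,"ty": 0,"tz": 0,"roll": -0.2367,"jaw": 1},{"tx": 0,"ty": 0,"tz": 0,"roll": -0.2367,"jaw": 1},{"tx": 0,"ty": 0,"tz": 0,"roll": -0.2367,"jaw": 1},{"tx": 0,"ty": 0,"tz": 0,"roll": -0.2367,"jaw": 1},{"tx": 0,"ty": 0,"tz": 0,"roll": -0.2367,"jaw": 1},{"tx": 0,"ty": 0,"tz": 0,"roll": 0,"jaw": 1},{"tx": 0,"ty": 0,"tz": 0,"roll": 0,"jaw": 1}])

```text
t: 2.5
tool_pos: [0.4604, 0.2134, 0.2145]
orientation: [-0.566, 0.424, 0.566, 0.424]
contact_force: [-0.5, 0.3, -0.1]
finger_gap: 0.0915
```

```bash
cat >> h.py <<'E'
def st():
    from workcell import ctrl
    from scipy.spatial.transform import Rotation as R
    s=ctrl.state(); M=R.from_quat(s["orientation"]).as_matrix()
    print("t",s["t"],"tcp",s["tool_pos"].round(4),"q",s["joint_positions"].round(3),"F",s["contact_force"].round(1),"M",s["moment"].round(2),"gap",round(s["finger_gap"],4),"jaw yaw",np.degrees(np.arctan2(M[1,2],M[0,2])).round(2),"toolx",M[:,0].round(4)); return s,M
E
python3 - <<'E'
from h import *
s,M=st(); w=snap("wrist","wrist3")
im=w["img"][:,:,::-1]
cv2.imwrite("pics/wrist3c.png",cv2.resize(im[60:340,140:420],None,fx=2.1,fy=2.1,interpolation=3))
for z in (.08,.036): print(proj(w,(.46,.214,z)))
E
```

```text
t 2.5 tcp [0.4604 0.2134 0.2145] q [-0.145  0.263 -0.412  1.925  0.126  0.978  1.24 ] F [-0.5  0.3 -0.1] M [ 0.13 -0.03 -0.  ] gap 0.0915 jaw yaw 106.3 toolx [-1.e-04  0.e+00 -1.e+00]
(np.float64(274.71641915500203), np.float64(199.33366037463088))
(np.float64(274.7232017429586), np.float64(189.66663463114443))
```

View pics/wrist3c.png

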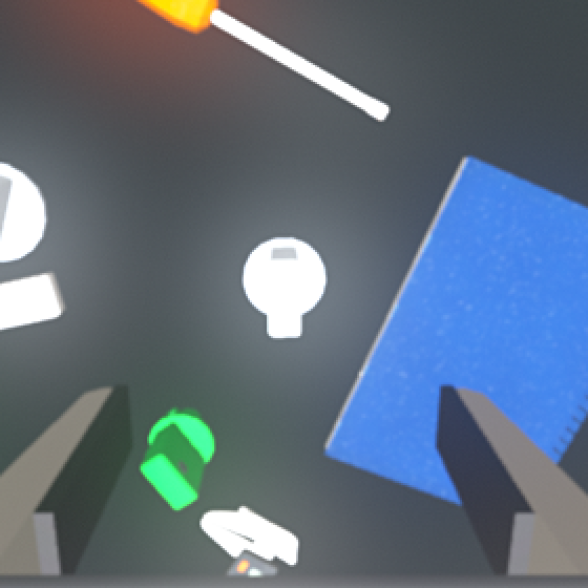

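The adapter sits between the fingers' lines, with its bar vertical in the picture and so aligned with the jaws. In the crop the collar centre is at (285,279) and the bar top runs from (285,258) to (285,338).

```bash
python3 - <<'E'
from h import *
w=ld("wrist3"); p=lambda u,v:(140+u/2.1-.5,60+v/2.1-.5)
print(ray(w,*p(285,279),.036)); a=ray(w,*p(284.5,258),.08);b=ray(w,*p(284.5,338),.08);print(a,b,(a+b)/2,np.linalg.norm(a-b))
l=ray(w,*p(243,279),.036);r=ray(w,*p(327,279),.036);print("collar",np.linalg.norm(l-r))
E
```

```text
[0.46301326 0.21549029 0.036     ]
[0.44241359 0.20916356 0.08      ] [0.48258076 0.22086213 0.08      ] [0.46249718 0.21501285 0.08      ] 0.04183608973539629
collar 0.047982077504201096
```

>>> arm_command(steps=[{"tx": 0.143,"ty": -0.021,"tz": 0.008,"roll": 0,"jaw": 1},{"tx": 0.143,"ty": 0,"tz": 0,"roll": 0,"jaw": 1},{"tx": 0.143,"ty": 0,"tz": 0,"roll": 0,"jaw": 1},{"tx": 0.143,"ty": 0,"tz": 0,"roll": 0,"jaw": 1},{"tx": 0.143,"ty": 0,"tz": 0,"roll": 0,"jaw": 1},{"tx": 0.143,"ty": 0,"tz": 0,"roll": 0,"jaw": 1},{"tx": 0.143,"ty": 0,"tz": 0,"roll": 0,"jaw": 1},{"tx": 0.143,"ty": 0,"tz": 0,"roll": 0,"jaw": 1},{"tx": 0.143,"ty": 0,"tz": 0,"roll": 0,"jaw": 1},{"tx": 0.143,"ty": 0,"tz": 0,"roll": 0,"jaw": 1}])

```text
t: 3.38
tool_pos: [0.4627, 0.2152, 0.0422]
orientation: [0.566, -0.424, -0.566, -0.424]
contact_force: [1.0, 1.3, -0.1]
finger_gap: 0.0918
```

>>> arm_command(steps=[{"tx": 0,"ty": 0,"tz": 0,"roll": 0,"jaw": 1},{"tx": 0,"ty": 0,"tz": 0,"roll": 0,"jaw": 0.5},{"tx": 0,"ty": 0,"tz": 0,"roll": 0,"jaw": 0.3},{"tx": 0,"ty": 0,"tz": 0,"roll": 0,"jaw": 0},{"tx": 0,"ty": 0,"tz": 0,"roll": 0,"jaw": 0},{"tx": 0,"ty": 0,"tz": 0,"roll": 0,"jaw": 0},{"tx": 0,"ty": 0,"tz": 0,"roll": 0,"jaw": 0},{"tx": 0,"ty": 0,"tz": 0,"roll": 0,"jaw": 0},{"tx": 0,"ty": 0,"tz": 0,"roll": 0,"jaw": 0},{"tx": 0,"ty": 0,"tz": 0,"roll": 0,"jaw": 0}])

```text
t: 4.22
tool_pos: [0.4626, 0.2152, 0.043]
orientation: [0.567, -0.423, -0.567, -0.423]
contact_force: [-0.3, 0.1, -0.4]
finger_gap: 0.0341
```

>>> arm_command(steps=[{"tx": 0,"ty": 0,"tz": 0,"roll": 0,"jaw": 0},{"tx": 0,"ty": 0,"tz": 0,"roll": 0,"jaw": 0},{"tx": 0,"ty": 0,"tz": 0,"roll": 0,"jaw": 0},{"tx": 0,"ty": 0,"tz": 0,"roll": 0,"jaw": 0},{"tx": 0,"ty": 0,"tz": 0,"roll": 0,"jaw": 0},{"tx": 0,"ty": 0,"tz": 0,"roll": 0,"jaw": 0},{"tx": 0,"ty": 0,"tz": 0,"roll": 0,"jaw": 0}])

```text
t: 4.8
tool_pos: [0.4625, 0.2151, 0.0429]
orientation: [-0.567, 0.423, 0.567, 0.423]
contact_force: [0.2, 0.6, -0.6]
finger_gap: 0.0156
```

Gap is 15.6 mm, so the 16 mm bar is gripped. Next I'll lift, turn to the slot's yaw, and travel to a viewing pose just past the socket.

>>> arm_command(steps=[{"tx": -0.07,"ty": 0,"tz": 0,"roll": 0,"jaw": 0},{"tx": -0.14,"ty": 0,"tz": 0,"roll": 0,"jaw": 0},{"tx": -0.14,"ty": 0,"tz": 0,"roll": 0,"jaw": 0},{"tx": -0.14,"ty": 0,"tz": 0,"roll": 0,"jaw": 0},{"tx": -0.14,"ty": 0,"tz": 0,"roll": 0,"jaw": 0},{"tx": -0.14,"ty": 0,"tz": 0,"roll": 0,"jaw": 0},{"tx": -0.14,"ty": 0,"tz": 0,"roll": 0,"jaw": 0},{"tx": -0.14,"ty": 0,"tz": 0,"roll": 0,"jaw": 0},{"tx": -0.14,"ty": 0,"tz": 0,"roll": 0,"jaw": 0},{"tx": -0.14,"ty": 0,"tz": 0,"roll": 0,"jaw": 0}])

```text
t: 5.63
tool_pos: [0.4621, 0.2151, 0.2038]
orientation: [-0.567, 0.423, 0.567, 0.423]
contact_force: [0.7, -0.1, -2.4]
finger_gap: 0.0161
```

>>> arm_command(steps=[{"tx": 0,"ty": 0,"tz": 0,"roll": 0.216,"jaw": 0},{"tx": 0,"ty": 0,"tz": 0,"roll": 0.216,"jaw": 0},{"tx": 0,"ty": 0,"tz": 0,"roll": 0.216,"jaw": 0},{"tx": 0,"ty": 0,"tz": 0,"roll": 0.216,"jaw": 0},{"tx": 0,"ty": 0,"tz": 0,"roll": 0,"jaw": 0}])

```text
t: 6.05
tool_pos: [0.4622, 0.2151, 0.2029]
orientation: [-0.457, 0.54, 0.457, 0.54]
contact_force: [-0.6, -0.0, -1.8]
finger_gap: 0.0158
```

>>> arm_command(steps=[{"tx": 0,"ty": -0.088,"tz": -0.255,"roll": 0,"jaw": 0},{"tx": 0,"ty": -0.088,"tz": -0.255,"roll": 0,"jaw": 0},{"tx": 0,"ty": -0.088,"tz": -0.255,"roll": 0,"jaw": 0},{"tx": 0,"ty": -0.088,"tz": -0.255,"roll": 0,"jaw": 0},{"tx": 0,"ty": -0.088,"tz": -0.255,"roll": 0,"jaw": 0},{"tx": 0,"ty": -0.088,"tz": -0.255,"roll": 0,"jaw": 0},{"tx": 0,"ty": -0.088,"tz": -0.255,"roll": 0,"jaw": 0}])

```text
t: 6.63
tool_pos: [0.5003, -0.0096, 0.2029]
orientation: [-0.458, 0.538, 0.458, 0.538]
contact_force: [1.2, -0.0, -2.5]
finger_gap: 0.0157
```

>>> arm_command(steps=[{"tx": 0,"ty": -0.088,"tz": -0.255,"roll": 0,"jaw": 0},{"tx": 0,"ty": -0.088,"tz": -0.255,"roll": 0,"jaw": 0},{"tx": 0,"ty": -0.088,"tz": -0.255,"roll": 0,"jaw": 0},{"tx": 0,"ty": -0.088,"tz": -0.255,"roll": 0,"jaw": 0},{"tx": 0,"ty": -0.088,"tz": -0.255,"roll": 0,"jaw": 0},{"tx": 0,"ty": -0.088,"tz": -0.255,"roll": 0,"jaw": 0},{"tx": 0,"ty": -0.088,"tz": -0.255,"roll": 0,"jaw": 0},{"tx": 0,"ty": 0,"tz": 0,"roll": 0,"jaw": 0},{"tx": 0,"ty": 0,"tz": 0,"roll": 0,"jaw": 0}])

```text
t: 7.38
tool_pos: [0.5377, -0.2336, 0.2023]
orientation: [-0.457, 0.54, 0.457, 0.539]
contact_force: [0.3, 0.5, -1.3]
finger_gap: 0.0156
```

```bash
python3 - <<'E'
from h import *
s,M=st(); w=snap("wrist","wrist4")
im=w["img"][:,:,::-1]
cv2.imwrite("pics/wrist4c.png",cv2.resize(im[40:330,175:375],None,fx=2,fy=2,interpolation=3))
print(proj(w,(.4676,-.2198,.05)))
E
```

```text
t 7.3833 tcp [ 0.5377 -0.2336  0.2023] q [ 0.423  0.378 -0.089  1.771  0.039  0.995  1.724] F [ 0.3  0.5 -1.3] M [ 0.2  -0.04  0.01] gap 0.0156 jaw yaw 80.53 toolx [-8.e-04  1.e-04 -1.e+00]
(np.float64(275.45016201914564), np.float64(129.51038673817928))
```

View pics/wrist4c.png

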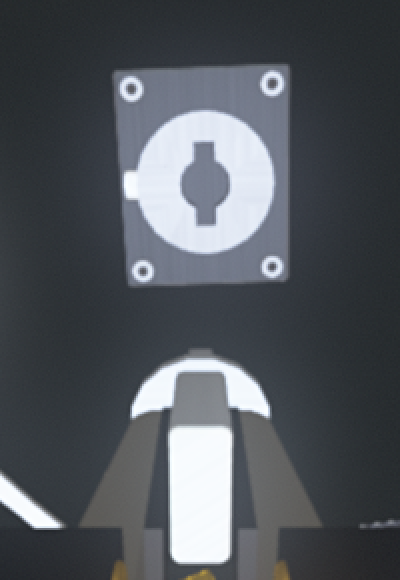

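Socket top is at crop (205,184), and the slots are nearly vertical in the picture. The held adapter is aligned, with its collar spanning x=131–271. I'll measure both by segmentation.

```bash
python3 - <<'E'
from h import *
from scipy.optimize import least_squares
w=ld("wrist4"); s,M=st(); tcp=s["tool_pos"]
im=cv2.resize(w["img"],None,fx=4,fy=4,interpolation=3); g=cv2.cvtColor(im,cv2.COLOR_RGB2GRAY)
# socket face + hole contours
x0,y0,x1,y1=[int(4*k) for k in (240,90,316,170)]
sub=g[y0:y1,x0:x1]; t,b=cv2.threshold(sub,165,255,0); 
cs,h=cv2.findContours(b,cv2.RETR_CCOMP,cv2.CHAIN_APPROX_NONE)
toW=lambda c,z:np.array([ray(w,(x+x0+.5)/4-.5,(y+y0+.5)/4-.5,z)[:2] for x,y in c.reshape(-1,2)])
def fit(P): 
    r=least_squares(lambda p:np.hypot(*(P-p[:2]).T)-p[2],[*P.mean(0),.03],loss="soft_l1",f_scale=.0005); return r.x
for c,hh in zip(cs,h[0]):
    if cv2.contourArea(c)<800: continue
    P=toW(c,.05)
    if hh[3]<0: print("outer",fit(P),"area",cv2.contourArea(c))
    else:
        r=cv2.minAreaRect((P*1e4).astype(np.float32)); q=cv2.boxPoints(r)/1e4
        e=[q[1]-q[0],q[2]-q[1]]; e=max(e,key=np.linalg.norm)
        # PCA
        m=cv2.moments((P*1e4).astype(np.float32)); cen=np.array([m["m10"],m["m01"]])/m["m00"]/1e4
        th=.5*np.arctan2(2*m["mu11"],m["mu20"]-m["mu02"])
        print("hole rect",np.array(r[0])/1e4,np.array(r[1])/10,"yaw",np.degrees(np.arctan2(e[1],e[0])),"cen",cen,"pca yaw",np.degrees(th))
        d=cen-tcp[:2]; print("tool y,z offset",d@M[:2,1],d@M[:2,2])
# bar centre at crop x 201, collar x 201
bz=tcp[2]+.037
for u,v,z in [(201,490,bz),(201,385,tcp[2]-.007)]:
    p=ray(w,175+u/2-.5,40+v/2-.5,z)[:2]-tcp[:2]; print("bar/collar z off",p@M[:2,2])
E
```

```text
t 7.4333 tcp [ 0.538  -0.2314  0.2023] q [ 0.421  0.377 -0.09   1.772  0.039  0.995  1.724] F [ 0.5  0.5 -2.2] M [ 0.13 -0.05 -0.03] gap 0.0157 jaw yaw 80.66 toolx [-8.0e-04  1.1e-03 -1.0e+00]
outer [ 0.47010851 -0.21856292  0.03616536] area 62822.5
hole rect [ 0.47036191 -0.21809177] [25.43095703 42.71259766] yaw -9.538463 cen [ 0.4702908  -0.21839355] pca yaw -7.599412926941196
tool y,z offset 0.06889111075741956 0.0018993074489882852
bar/collar z off -0.0007472127490222786
bar/collar z off -0.0006812837195678644
```

The arm was still settling in that shot. I'll lower 50 mm, let it settle and measure again.

>>> arm_command(steps=[{"tx": 0.1,"ty": 0,"tz": 0,"roll": 0,"jaw": 0},{"tx": 0.1,"ty": 0,"tz": 0,"roll": 0,"jaw": 0},{"tx": 0.1,"ty": 0,"tz": 0,"roll": 0,"jaw": 0},{"tx": 0.1,"ty": 0,"tz": 0,"roll": 0,"jaw": 0},{"tx": 0,"ty": 0,"tz": 0,"roll": 0,"jaw": 0},{"tx": 0,"ty": 0,"tz": 0,"roll": 0,"jaw": 0},{"tx": 0,"ty": 0,"tz": 0,"roll": 0,"jaw": 0},{"tx": 0,"ty": 0,"tz": 0,"roll": 0,"jaw": 0},{"tx": 0,"ty": 0,"tz": 0,"roll": 0,"jaw": 0},{"tx": 0,"ty": 0,"tz": 0,"roll": 0,"jaw": 0}])

```text
t: 8.27
tool_pos: [0.5387, -0.2318, 0.1552]
orientation: [-0.458, 0.539, 0.457, 0.54]
contact_force: [-0.6, -1.0, -1.9]
finger_gap: 0.0157
```

```bash
cat > sock.py <<'E'
from h import *
from scipy.optimize import least_squares
import sys
tag=sys.argv[1]
s,M=st(); w=snap("wrist",tag); s2,M2=st(); tcp=s["tool_pos"]
im=cv2.resize(w["img"],None,fx=4,fy=4,interpolation=3); g=cv2.cvtColor(im,cv2.COLOR_RGB2GRAY)
c=proj(w,(.47,-.219,.05)); R=55
x0,y0,x1,y1=[int(4*k) for k in (c[0]-R,max(c[1]-R,0),c[0]+R,c[1]+R)]; print(c)
b=(g[y0:y1,x0:x1]>165).astype(np.uint8)
cs,h=cv2.findContours(b,cv2.RETR_CCOMP,cv2.CHAIN_APPROX_NONE)
toW=lambda c,z:np.array([ray(w,(x+x0+.5)/4-.5,(y+y0+.5)/4-.5,z)[:2] for x,y in c.reshape(-1,2)])
for c,hh in zip(cs,h[0]):
    if cv2.contourArea(c)<800: continue
    P=toW(c,.05)
    if hh[3]<0:
        r=least_squares(lambda p:np.hypot(*(P-p[:2]).T)-p[2],[*P.mean(0),.03],loss="soft_l1",f_scale=.0005).x; print("outer",r.round(4))
    else:
        r=cv2.minAreaRect((P*1e4).astype(np.float32)); q=cv2.boxPoints(r)/1e4
        e=max([q[1]-q[0],q[2]-q[1]],key=np.linalg.norm); cen=np.array(r[0])/1e4
        print("hole",cen,np.array(r[1])/10,"yaw",np.degrees(np.arctan2(e[1],e[0])))
        d=cen-tcp[:2]; print("tool y,z offset",d@M[:2,1],d@M[:2,2])
E
python3 sock.py wrist5
python3 -c "
from h import *
w=ld('wrist5');cv2.imwrite('pics/wrist5c.png',cv2.resize(w['img'][20:300,150:400,::-1],None,fx=2.1,fy=2.1,interpolation=3))"
```

```text
t 8.2667 tcp [ 0.5387 -0.2318  0.1552] q [ 0.418  0.432 -0.087  1.812  0.047  0.899  1.716] F [-0.6 -1.  -1.9] M [ 0.08 -0.06  0.01] gap 0.0157 jaw yaw 80.59 toolx [ 1.1e-03 -5.0e-04 -1.0e+00]
t 8.3167 tcp [ 0.5387 -0.2317  0.1551] q [ 0.418  0.432 -0.087  1.812  0.047  0.899  1.716] F [-0.1 -0.3 -1.6] M [ 0.11 -0.06 -0.05] gap 0.0159 jaw yaw 80.59 toolx [ 9.e-04 -4.e-04 -1.e+00]
(np.float64(274.7815027076339), np.float64(133.1012395170967))
outer [ 0.5087 -0.2584  0.0056]
outer [ 0.5179 -0.1898  0.0057]
outer [ 0.4701 -0.2186  0.0361]
hole [ 0.470104   -0.21843308] [25.32992554 43.37882385] yaw -8.628966
tool y,z offset 0.06988197523436634 0.0019224383239852478
outer [ 0.4201 -0.2468  0.0047]
```

View pics/wrist5c.png

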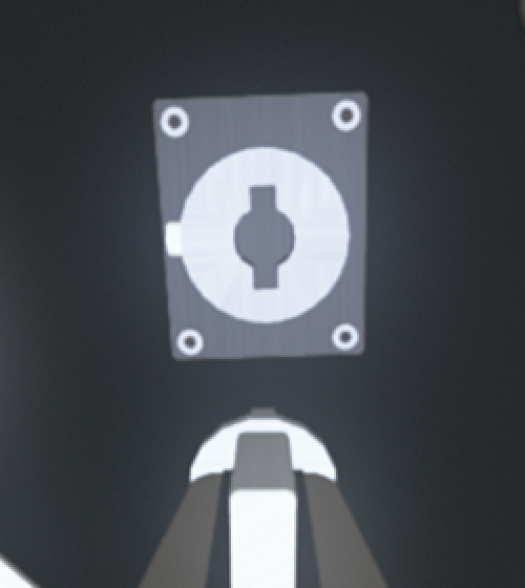

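```bash
python3 - <<'E'
from h import *
from workcell import ctrl
from scipy.spatial.transform import Rotation as R
w=ld("wrist5"); s=ctrl.state(); M=R.from_quat(s["orientation"]).as_matrix(); tcp=s["tool_pos"]
def off(u,v,dz):
    p=ray(w,150+u/2.1-.5,20+v/2.1-.5,tcp[2]+dz)-tcp; return (p@M)[1:]*1000
print("cam in tool",((w["T"][:3,3]-tcp)@M)*1000)
print("bar top front edge L,R",off(230,492,.037),off(296,492,.037))
print("collar front bottom rim",off(262.5,417,-.013),"top",off(262.5,417,-.007))
print("collar L,R at z+0",off(189,478,-.007),off(336,478,-.007))
print("lug",off(250,409,-.032),off(275,409,-.032))
im=w["img"]; 
for col in (262,268,275,282,288): print(col,im[205:226,col].mean(1).astype(int))
print(im[216,240:312].mean(1).astype(int))
E
```

```text
cam in tool [-169.4118434    83.46980164    1.38930605]
bar top front edge L,R [19.94350768 -6.36802487] [19.92676006  8.94280625]
collar front bottom rim [21.25724945  1.12690611] top [23.30450724  1.13554103]
collar L,R at z+0 [  3.55165192 -21.44942399] [ 3.50212616 23.6606804 ]
lug [17.63814274 -3.12452876] [17.62869671  5.33214889]
262 [ 64  65  67  65  64  67  67  66  67  66  67  67  66  72  94 123 173 233
 248 248 247]
268 [ 67  68  68  67  69  64  68  68  67  68  71  80 104 130 177 234 247 247
 247 242 204]
275 [ 68  68  68  67  68  68  67  67  73  93 113 119 119 133 188 238 246 246
 247 243 205]
282 [ 68  68  67  69  69  69  69  69  67  68  69  75  95 122 169 230 247 247
 247 243 206]
288 [ 66  68  67  66  68  67  68  68  69  68  69  68  68  71  92 119 157 221
 247 248 248]
[ 59  60  60  59  61  63  63  62  64  63  64  64  64  64  65  67  66  67
  66  66  69  66  67  68  66  65  67  73  80  95 112 117 118 117 119 119
 119 119 119 117 107  90  75  70  68  67  68  67  68  68  66  69  67  68
  68  67  67  66  66  66  68  66  65  66  67  63  64  64  64  62  63  62]
```

Both cameras agree on the socket: the wrist camera gives (0.4701,−0.2185) and the bias-corrected scene camera gives (0.4700,−0.2186). Slot yaw is about −8°. The wrist camera also shows the held adapter about +1.1 mm off in tool z, so I'll shift ty by 70.3 mm and tz by 0.8 mm, then roll −1.2° and lower.

>>> arm_command(steps=[{"tx": 0,"ty": 0.0977,"tz": 0.0067,"roll": 0,"jaw": 0},{"tx": 0,"ty": 0.0977,"tz": 0,"roll": 0,"jaw": 0},{"tx": 0,"ty": 0.0977,"tz": 0,"roll": 0,"jaw": 0},{"tx": 0,"ty": 0.0977,"tz": 0,"roll": 0,"jaw": 0},{"tx": 0,"ty": 0.0977,"tz": 0,"roll": 0,"jaw": 0},{"tx": 0,"ty": 0.0977,"tz": 0,"roll": 0,"jaw": 0},{"tx": 0,"ty": 0,"tz": 0,"roll": -0.04,"jaw": 0},{"tx": 0,"ty": 0,"tz": 0,"roll": 0,"jaw": 0},{"tx": 0,"ty": 0,"tz": 0,"roll": 0,"jaw": 0},{"tx": 0,"ty": 0,"tz": 0,"roll": 0,"jaw": 0}])

```text
t: 9.15
tool_pos: [0.4701, -0.2194, 0.1548]
orientation: [-0.463, 0.534, 0.463, 0.535]
contact_force: [-0.6, -0.4, -0.9]
finger_gap: 0.0157
```

>>> arm_command(steps=[{"tx": 0.1,"ty": 0,"tz": 0,"roll": 0,"jaw": 0},{"tx": 0.1,"ty": 0,"tz": 0,"roll": 0,"jaw": 0},{"tx": 0.1,"ty": 0,"tz": 0,"roll": 0,"jaw": 0},{"tx": 0.1,"ty": 0,"tz": 0,"roll": 0,"jaw": 0},{"tx": 0.05,"ty": 0,"tz": 0,"roll": 0,"jaw": 0},{"tx": 0,"ty": 0,"tz": 0,"roll": 0,"jaw": 0},{"tx": 0,"ty": 0,"tz": 0,"roll": 0,"jaw": 0},{"tx": 0,"ty": 0,"tz": 0,"roll": 0,"jaw": 0}])

```text
t: 9.82
tool_pos: [0.4698, -0.2195, 0.1012]
orientation: [-0.463, 0.534, 0.463, 0.535]
contact_force: [-0.9, 0.4, -1.9]
finger_gap: 0.0156
```

```bash
python3 - <<'E'
from h import *
s,M=st(); a=snap("scene","scene6"); b=snap("side","side6"); c=snap("wrist","wrist6")
A=cv2.resize(a["img"][140:240,380:480],None,fx=4,fy=4,interpolation=3)
u,v=map(int,proj(b,(.47,-.2185,.06))); B=cv2.resize(b["img"][v-50:v+50,u-50:u+50],None,fx=4,fy=4,interpolation=3)
cv2.imwrite("pics/c6.png",np.hstack([A,B])[:,:,::-1]); print(u,v)
E
```

```text
t 9.8167 tcp [ 0.4698 -0.2195  0.1012] q [ 0.448  0.407 -0.092  2.01   0.055  0.726  1.751] F [-0.9  0.4 -1.9] M [ 0.06 -0.04  0.  ] gap 0.0156 jaw yaw 81.8 toolx [ 1.1e-03 -4.0e-04 -1.0e+00]
313 275
```

View pics/c6.png

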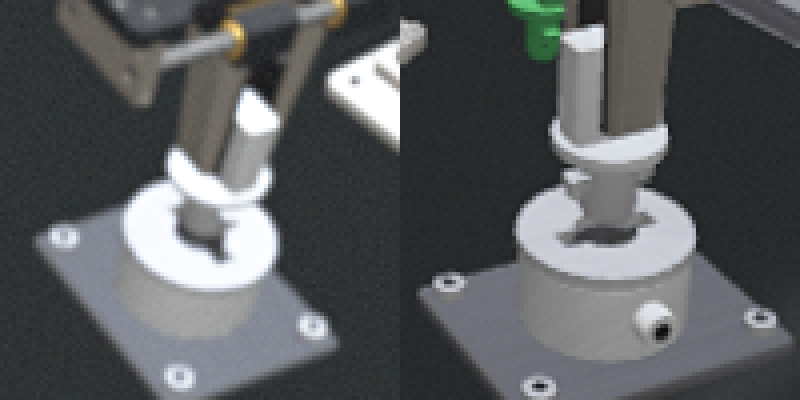

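The stem hangs centred over the bore with a lug over its slot, in both the scene and side crops. I'll lower gently and watch the force.

>>> arm_command(steps=[{"tx": 0.025,"ty": 0,"tz": 0,"roll": 0,"jaw": 0},{"tx": 0.025,"ty": 0,"tz": 0,"roll": 0,"jaw": 0},{"tx": 0.025,"ty": 0,"tz": 0,"roll": 0,"jaw": 0},{"tx": 0.025,"ty": 0,"tz": 0,"roll": 0,"jaw": 0},{"tx": 0,"ty": 0,"tz": 0,"roll": 0,"jaw": 0},{"tx": 0,"ty": 0,"tz": 0,"roll": 0,"jaw": 0},{"tx": 0,"ty": 0,"tz": 0,"roll": 0,"jaw": 0}])

```text
t: 10.55
tool_pos: [0.4691, -0.2193, 0.0886]
orientation: [-0.463, 0.535, 0.463, 0.534]
contact_force: [-0.1, -0.2, -2.8]
finger_gap: 0.0159
```

>>> arm_command(steps=[{"tx": 0.025,"ty": 0,"tz": 0,"roll": 0,"jaw": 0},{"tx": 0.025,"ty": 0,"tz": 0,"roll": 0,"jaw": 0},{"tx": 0.025,"ty": 0,"tz": 0,"roll": 0,"jaw": 0},{"tx": 0.025,"ty": 0,"tz": 0,"roll": 0,"jaw": 0},{"tx": 0,"ty": 0,"tz": 0,"roll": 0,"jaw": 0},{"tx": 0,"ty": 0,"tz": 0,"roll": 0,"jaw": 0}])

```text
t: 11.05
tool_pos: [0.4689, -0.2192, 0.0763]
orientation: [-0.463, 0.535, 0.463, 0.534]
contact_force: [-1.1, -0.1, -2.1]
finger_gap: 0.0159
```

```bash
python3 -c "
from h import *
st()"
```

```text
t 11.05 tcp [ 0.4689 -0.2192  0.0763] q [ 0.445  0.447 -0.088  2.023  0.061  0.675  1.745] F [-1.1 -0.1 -2.1] M [ 0.03 -0.03  0.05] gap 0.0159 jaw yaw 81.79 toolx [-6.e-04  2.e-04 -1.e+00]
```

Lugs are past the cap's top with no side force. I'll keep going down onto the spring.

>>> arm_command(steps=[{"tx": 0.025,"ty": 0,"tz": 0,"roll": 0,"jaw": 0},{"tx": 0.025,"ty": 0,"tz": 0,"roll": 0,"jaw": 0},{"tx": 0.025,"ty": 0,"tz": 0,"roll": 0,"jaw": 0},{"tx": 0,"ty": 0,"tz": 0,"roll": 0,"jaw": 0},{"tx": 0,"ty": 0,"tz": 0,"roll": 0,"jaw": 0}])

```text
t: 11.47
tool_pos: [0.4694, -0.2194, 0.0678]
orientation: [-0.463, 0.534, 0.463, 0.535]
contact_force: [-0.6, 0.1, 2.3]
finger_gap: 0.0156
```

>>> arm_command(steps=[{"tx": 0.02,"ty": 0,"tz": 0,"roll": 0,"jaw": 0},{"tx": 0.02,"ty": 0,"tz": 0,"roll": 0,"jaw": 0},{"tx": 0,"ty": 0,"tz": 0,"roll": 0,"jaw": 0},{"tx": 0,"ty": 0,"tz": 0,"roll": 0,"jaw": 0}])

```text
t: 11.8
tool_pos: [0.4694, -0.2194, 0.063]
orientation: [-0.463, 0.534, 0.463, 0.535]
contact_force: [-1.0, 0.2, 4.0]
finger_gap: 0.0158
```

```bash
python3 -c "
from h import *
st()"
```

```text
t 11.8 tcp [ 0.4694 -0.2194  0.063 ] q [ 0.443  0.469 -0.086  2.029  0.065  0.645  1.742] F [-1.   0.2  4. ] M [0.08 0.05 0.07] gap 0.0158 jaw yaw 81.79 toolx [ 6.e-04 -3.e-04 -1.e+00]
```

>>> arm_command(steps=[{"tx": 0.008,"ty": 0,"tz": 0,"roll": 0,"jaw": 0},{"tx": 0.008,"ty": 0,"tz": 0,"roll": 0,"jaw": 0},{"tx": 0,"ty": 0,"tz": 0,"roll": 0,"jaw": 0},{"tx": 0,"ty": 0,"tz": 0,"roll": 0,"jaw": 0}])

```text
t: 12.13
tool_pos: [0.4695, -0.2195, 0.0628]
orientation: [-0.463, 0.534, 0.463, 0.535]
contact_force: [-6.0, 2.7, 21.2]
finger_gap: 0.0157
```

```bash
python3 -c "
from h import *
st()
b=snap('side','side7'); u,v=map(int,proj(b,(.47,-.2185,.06))); B=cv2.resize(b['img'][v-50:v+50,u-50:u+50],None,fx=5,fy=5,interpolation=3)
cv2.imwrite('pics/c7.png',B[:,:,::-1])"
```

```text
t 12.1333 tcp [ 0.4695 -0.2195  0.0628] q [ 0.443  0.47  -0.086  2.029  0.065  0.645  1.742] F [-6.   2.7 21.2] M [0.64 1.24 0.02] gap 0.0157 jaw yaw 81.79 toolx [ 6.e-04 -5.e-04 -1.e+00]
```

View pics/c7.png

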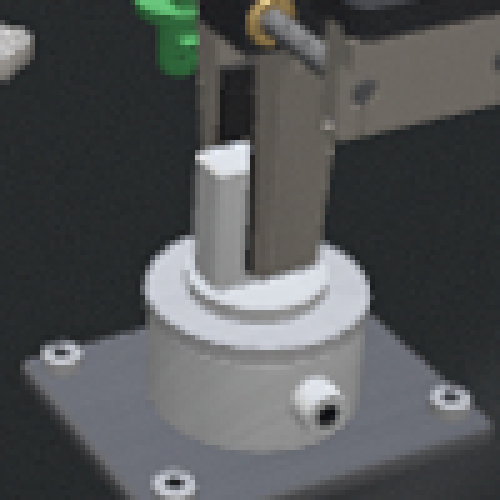

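The collar sits flush on the socket and the force has jumped to 21 N. I'll back off slightly and twist clockwise in stages.

>>> arm_command(steps=[{"tx": -0.006,"ty": 0,"tz": 0,"roll": 0,"jaw": 0},{"tx": 0,"ty": 0,"tz": 0,"roll": 0.15,"jaw": 0},{"tx": 0,"ty": 0,"tz": 0,"roll": 0.15,"jaw": 0},{"tx": 0,"ty": 0,"tz": 0,"roll": 0.15,"jaw": 0},{"tx": 0,"ty": 0,"tz": 0,"roll": 0.15,"jaw": 0},{"tx": 0,"ty": 0,"tz": 0,"roll": 0.15,"jaw": 0},{"tx": 0,"ty": 0,"tz": 0,"roll": 0,"jaw": 0},{"tx": 0,"ty": 0,"tz": 0,"roll": 0,"jaw": 0}])

```text
t: 12.85
tool_pos: [0.4699, -0.2199, 0.0629]
orientation: [-0.35, 0.614, 0.349, 0.615]
contact_force: [-3.0, 0.2, 12.8]
finger_gap: 0.0159
```

```bash
python3 -c "
from h import *
st()"
```

```text
t 12.85 tcp [ 0.4699 -0.2199  0.0629] q [ 0.362  0.466  0.014  2.034 -0.009  0.64   1.416] F [-3.   0.2 12.8] M [ 0.12  0.55 -0.  ] gap 0.0159 jaw yaw 59.27 toolx [ 0.0015 -0.0012 -1.    ]
```

>>> arm_command(steps=[{"tx": 0,"ty": 0,"tz": 0,"roll": 0.15,"jaw": 0},{"tx": 0,"ty": 0,"tz": 0,"roll": 0.15,"jaw": 0},{"tx": 0,"ty": 0,"tz": 0,"roll": 0.15,"jaw": 0},{"tx": 0,"ty": 0,"tz": 0,"roll": 0.15,"jaw": 0},{"tx": 0,"ty": 0,"tz": 0,"roll": 0.15,"jaw": 0},{"tx": 0,"ty": 0,"tz": 0,"roll": 0.15,"jaw": 0},{"tx": 0,"ty": 0,"tz": 0,"roll": 0.15,"jaw": 0},{"tx": 0,"ty": 0,"tz": 0,"roll": 0.15,"jaw": 0},{"tx": 0,"ty": 0,"tz": 0,"roll": 0.15,"jaw": 0},{"tx": 0,"ty": 0,"tz": 0,"roll": 0.15,"jaw": 0}])

```text
t: 13.68
tool_pos: [0.4695, -0.2204, 0.0629]
orientation: [-0.087, 0.701, 0.086, 0.702]
contact_force: [-3.4, -0.8, 13.0]
finger_gap: 0.0156
```

>>> arm_command(steps=[{"tx": 0,"ty": 0,"tz": 0,"roll": 0.15,"jaw": 0},{"tx": 0,"ty": 0,"tz": 0,"roll": 0.15,"jaw": 0},{"tx": 0,"ty": 0,"tz": 0,"roll": 0.15,"jaw": 0},{"tx": 0,"ty": 0,"tz": 0,"roll": 0,"jaw": 0},{"tx": 0,"ty": 0,"tz": 0,"roll": 0,"jaw": 0}])

```text
t: 14.1
tool_pos: [0.4693, -0.2204, 0.0629]
orientation: [-0.005, 0.707, 0.004, 0.707]
contact_force: [-4.2, -0.2, 13.8]
finger_gap: 0.0157
```

```bash
python3 -c "
from h import *
st()"
```

```text
t 14.1 tcp [ 0.4693 -0.2204  0.0629] q [ 0.151  0.473  0.274  2.048 -0.205  0.645  0.574] F [-4.2 -0.2 13.8] M [-0.1   1.01  0.08] gap 0.0157 jaw yaw 0.76 toolx [ 8.0e-04 -1.3e-03 -1.0e+00]
```

>>> arm_command(steps=[{"tx": 0,"ty": 0,"tz": 0,"roll": 0.07,"jaw": 0},{"tx": 0,"ty": 0,"tz": 0,"roll": 0.07,"jaw": 0},{"tx": 0,"ty": 0,"tz": 0,"roll": 0.07,"jaw": 0},{"tx": 0,"ty": 0,"tz": 0,"roll": 0,"jaw": 0},{"tx": 0,"ty": 0,"tz": 0,"roll": 0,"jaw": 0}])

```text
t: 14.52
tool_pos: [0.4692, -0.2204, 0.0628]
orientation: [0.034, 0.706, -0.035, 0.707]
contact_force: [-4.1, -0.5, 15.0]
finger_gap: 0.0159
```

```bash
python3 -c "
from h import *
st()"
```

```text
t 14.5167 tcp [ 0.4692 -0.2204  0.0628] q [ 0.129  0.475  0.302  2.05  -0.227  0.647  0.484] F [-4.1 -0.5 15. ] M [-0.09  1.1  -0.  ] gap 0.0159 jaw yaw -5.54 toolx [ 8.0e-04 -1.1e-03 -1.0e+00]
```

>>> arm_command(steps=[{"tx": 0,"ty": 0,"tz": 0,"roll": 0.06,"jaw": 0},{"tx": 0,"ty": 0,"tz": 0,"roll": 0.06,"jaw": 0},{"tx": 0,"ty": 0,"tz": 0,"roll": 0,"jaw": 0},{"tx": 0,"ty": 0,"tz": 0,"roll": 0,"jaw": 0}])

```text
t: 14.85
tool_pos: [0.4692, -0.2204, 0.0629]
orientation: [0.056, 0.705, -0.057, 0.705]
contact_force: [-3.9, -0.5, 15.2]
finger_gap: 0.0161
```

```bash
python3 -c "
from h import *
st()"
```

```text
t 14.85 tcp [ 0.4692 -0.2204  0.0629] q [ 0.116  0.477  0.318  2.05  -0.239  0.648  0.433] F [-3.9 -0.5 15.2] M [-0.09  1.08  0.05] gap 0.0161 jaw yaw -9.14 toolx [ 8.e-04 -1.e-03 -1.e+00]
```

>>> arm_command(steps=[{"tx": 0,"ty": 0,"tz": 0,"roll": 0.05,"jaw": 0},{"tx": 0,"ty": 0,"tz": 0,"roll": 0.05,"jaw": 0},{"tx": 0,"ty": 0,"tz": 0,"roll": 0,"jaw": 0},{"tx": 0,"ty": 0,"tz": 0,"roll": 0,"jaw": 0},{"tx": 0,"ty": 0,"tz": 0,"roll": 0,"jaw": 0}])

```text
t: 15.27
tool_pos: [0.4692, -0.2204, 0.0629]
orientation: [0.074, 0.703, -0.075, 0.703]
contact_force: [-4.0, -0.9, 14.6]
finger_gap: 0.0161
```

```bash
python3 -c "
from h import *
s,M=st()
f=[snap(n,n+'8') for n in ('wrist','side','scene')]
W=cv2.resize(f[0]['img'][150:400,150:400],(400,400),interpolation=3)
b=f[1];u,v=map(int,proj(b,(.47,-.2185,.06))); B=cv2.resize(b['img'][v-50:v+50,u-50:u+50],(400,400),interpolation=3)
cv2.imwrite('pics/c8.png',np.hstack([W,B])[:,:,::-1])"
```

```text
t 15.2667 tcp [ 0.4692 -0.2204  0.0629] q [ 0.105  0.478  0.331  2.051 -0.249  0.649  0.391] F [-4.  -0.9 14.6] M [-0.09  1.09  0.24] gap 0.0161 jaw yaw -12.07 toolx [ 6.0e-04 -1.1e-03 -1.0e+00]
```

View pics/c8.png

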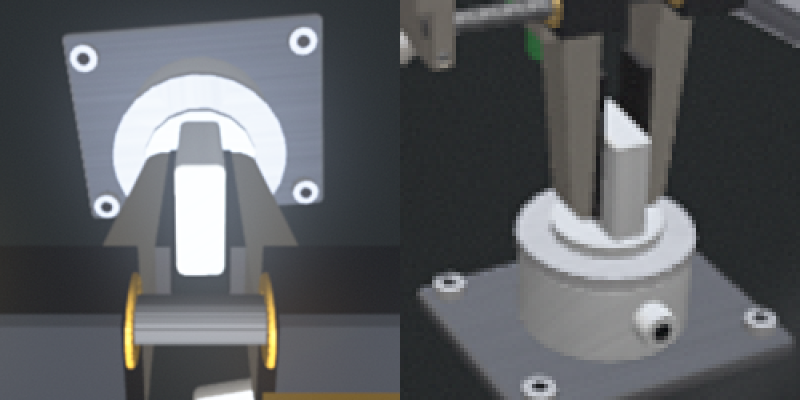

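The bar is still square in the jaws after turning about 94°, the collar is flush, and Mz has jumped to 0.24 N m, which is the stop. I'll hand in while holding.

```bash
python3 -c "
from h import *
st()
a,b=ld('scene0')['img'].astype(int),ld('scene8')['img'].astype(int)
for n,(u,v) in dict(small=(243,215),large=(313,255)).items(): print(n,abs(a-b)[v-20:v+20,u-20:u+20].mean())
from workcell import ctrl
print(ctrl.finish_job())"
```

```text
t 15.4167 tcp [ 0.4692 -0.2204  0.0629] q [ 0.105  0.478  0.331  2.051 -0.249  0.649  0.391] F [-3.6  0.3 15.9] M [-0.12  1.06  0.3 ] gap 0.016 jaw yaw -12.07 toolx [ 6.0e-04 -1.1e-03 -1.0e+00]
small 2.2235416666666667
large 1.7691666666666668
the job is handed in; nothing more can be done
None
```

I put the medium adapter into the socket, pushed it flush and twisted it about 94° clockwise. I handed the job in at 15.4 s (limit 42 s), still gripping and pressing. Handing in gives no verdict, so the points below are my own checks.

**Last checks**
- **Flush:** the collar looks flush in the side view, with about 15 N of push.
- **At the stop:** the twisting moment jumped to 0.24–0.30 N m, which I take as the rotor's stop. I can't read the rotor angle directly.
- **Grip:** the finger gap is 16.0 mm on the 16 mm bar, and the bar is still square in the jaws, so it did not slip.
- **Other adapters:** the scene pictures before and after are practically unchanged around the small and large adapters.

**What failed or disagreed**
- The first move calls were refused because rows need every field. The arm did not move, but one picture view was wasted.
- The scene and wrist cameras differed by 2–3 mm in raw position. I resolved this by comparing the socket with the held adapter in the same wrist view.
- A sideways force of about 4 N remained at the end.
- I viewed 12 pictures, the maximum, against the 8 planned.

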